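# Wedge the parcel fast in the clamping jig

## Task

Take the staple box off the jig and leave it on the table. Set the wooden wedge loosely into the mouth of the jig's slot, thin end first and straight side along the metal rail, and let go; then drive it forward with pushes or taps on its thick end, without gripping it, until it will go no farther and the parcel is clamped tight, the jaw's sprung rubber pad pressed fully home. Leave the wedge driven in and do not disturb the other things around.

Things in the scene. Friction and masses are not known exactly. Their poses are not given: they have to be found in the camera images.
- jig: Fixed plywood clamping jig. Origin on the table (z = 0) at the slot's mouth, at the foot of the metal rail's face. x: direction in which the wedge is driven; y: from the rail across the slot to jaw, parcel, fence; z up. Base board 12 mm thick, x -120 to +95, y -30 to +210 mm; in front of the mouth (x < -5, y < 100) it is a bare apron on which the wedge is set.
- rail_face (a point): Point on the face of the aluminium stop rail (jig x 37, y 0), 20 mm above the board. Rail: jig x -5 to +80, y -24 to 0 mm, top 52 mm above the table. The slot lies between this face and the slanting jaw, over the board, open above and at both ends. Axes as the jig.
- jaw (a joint): Travel of the yellow sliding jaw away from the rail towards the fence, m (0 to 0.03); starts at 0 to 0.002. The driven wedge pushes it with a few newtons; it stays where left. Slot width at the mouth (jig x = 0): 13 mm + travel; at the far end (x = 45 mm): 2.3 mm + travel, slanting like the wedge.
- jaw_mouth (a point): Point on the yellow jaw's slanting face at the mouth of the slot, half-way up. The jaw is 40 mm high, top 53 mm above the table; its sprung rubber pad, towards the parcel, has its face 34 mm farther in jig y, jig x -11 to +57 mm; low steel feet reach to x -21 and +66. Axes as the jig.
- pad (a joint): How far the black rubber pad on the jaw's parcel side is pressed into the jaw, m: 0 free (3 mm gap behind it), 0.003 fully home against the jaw, a hard stop. Spring 1.2 N per mm. The parcel is clamped tight when the wedge has pressed the pad home; the wedge then stops.
- fence: Wooden fence, 90 x 20 x 40 mm, screwed to the jig behind the parcel, 166 to 171 mm from the rail's face. Origin on the table under the middle of its face towards the parcel. Its place sets how far the jaw must travel (home: fence's jig y - 157 mm) and so how deep the wedge goes.
- parcel: Small brown carton, 68 x 113 x 53 mm (own x, y, z), lying loose on the jig's board between jaw and fence, its 113 mm length from jaw to fence, with 3 to 12 mm of play. Origin at the centre of its underside. It stays in the jig.
- wedge_centre (a point): Centre of the loose beech wedge, half-way up and along, 8.5 mm from the straight side. It lies on a side face, 110 long, 40 high, 4 mm thick at the thin end, 30 at the thick end (0.237 per mm between). Own y axis along the straight side from thin to thick end; own z level, from straight to sloping side; own x down. In the slot the straight side lies on the rail.
- wedge_tip (a point): Middle of the wedge's thin end face, 20 mm above its underside. Driven home it stands 70 to 100 mm past the mouth, depending on the fence; the wedge then jams and stays by friction. Axes as wedge_centre.
- wedge_tail (a point): Middle of the wedge's thick end face (30 x 40 mm), 20 mm above its underside: the face to tap. It slides in with 1 or 2 N, then needs up to 8 N against the pad; 12 to 15 N is ample to bring it home. A quick first touch can feel as hard as the stop. Axes as wedge_centre.
- wedge: The same wedge (56 to 120 g); origin on its straight side, half-way along and up. Axes as wedge_centre.
- staple_box_centre (a point): Centre of the blue staple box, 34 x 58 x 22 mm (own x, y, z), 60 g, lying on the jig's apron in the wedge's way.
- staple_box: The same staple box; origin at the centre of its underside.
- glue_bottle: Bystander: white squeeze bottle standing on the table beside the rail, 52 mm across, 190 mm high. Origin under its centre.
- tape_measure: Bystander: yellow tape measure on the table, 62 x 71 x 42 mm. Origin under its centre.
- date_stamp: Bystander: blue self-inking stamp on the table, 43 x 66 x 88 mm. Origin under its centre.
- paper_roll: Bystander: white roll of labels, 70 mm across, 60 mm high, standing on the left of the jig's board. Origin under its centre.
Things that resemble listed ones, but are neither listed nor needed, are in the scene too. Leave any red look-alike of the parcel alone. Of the things that look like the staple_box, the smaller one is meant.

How it is judged:
By the outcome, as a careful person would: the job done as asked, in the order asked, and still so for the second after the job is handed in, with the robot touching nothing.
It also fails if it takes over 64 s, if anything falls off the work surface, if the arm or the gripper's body presses on something with over 40 N, if the wrist force passes 120 N, or if a joint passes its speed limit or range.

## Robot

A 6-joint arm with a two-finger parallel gripper is mounted at the origin on a cart in front of the work surface, level with it; the furniture and walls round the work are solid. World frame = base frame: x ahead of the robot, y to its left, z up, the work surface at z = 0. Lengths are in mm, angles in rad, forces in N, time in s.
With the tool pointing down it reaches from about 350 to 925 mm from the base axis. Payload 6.4 kg.
Tool frame: the origin (TCP) lies at the very end of the fingers, on their centre line; the grasp point (between the pads) lies 19 mm behind it; z points along the fingers, y is the line along which they close (so a half turn about z gives the same grasp; the last joint's range is limited). The gripper opens to 85 mm and grips with 20 to 120 N. Pads are 22 mm wide; open, the fingers measure 114 mm over their backs; the gripper's body (76 mm by 85 mm) begins 54 mm behind the grasp point. The pads swing forward as they close: fully open they stand 13 mm farther back than shut.
Start: joints at [-1.401, 0.245, 1.558, -0, 1.339, -0.174], TCP at [219.099, -611.972, 231.29] pointing down, gripper open.
Joint ranges: [-3.13, 3.13], [-1.02, 2.26], [0.13, 2.54], [-0.95, 4.09], [0.21, 2.88], [-2.74, 2.74]. Speed limits (rad/s): [2.57, 2.57, 3.14, 3.14, 3.14, 3.14].

## Interface

Orientations are given as a unit quaternion [w, x, y, z].
In Python, from rig import state, capture, env, spotter gives the robot as it stands.
- The arm moves only by the tool move_arm, never from a script. Its argument "motion" is a list of rows, each a list of 7 numbers: the shift along the tool's x, y, z each as a share of 0.05 m, from -1 to 1, then the turn, a rotation vector about the tool's x, y, z each as a share of 5 degrees, from -1 to 1, then the closure in counts, from 0 (fully open) to 255 (shut). In form: [[x, y, z, ax, ay, az, jaw], ...]. A call has 1 to 20 rows; each row shifts and turns the commanded pose from where the row before left it, along the tool's axes as they then stand; what a row does not reach is not made up. A row lasts 1/8 s, in which the tool goes at most 62.5 mm and 10.7 degrees, less where a joint would pass 70% of its speed; a pose out of reach is approached as far as the arm can. A call with a number of a shift or a turn outside -1 to 1 is refused whole. A call with a gripper value outside its range is refused whole. The fingers move at their own pace and stop on an object; the grip force is fixed at half the most. Time passes only in rows, so rows that do not move let the fingers close. It gives the time, the measured TCP pose, the force, the opening and the grip force at its end, in the units of the state.
- state(): the state, without advancing time (a new reading comes with each control period).
- capture(name): name is "side" or "top" or "wrist"; returns a dict with "pixels" (420x560x3 uint8, red, green, blue), "fov_y" (degrees; the focal length in pixels is half the picture's height over the tangent of half this angle, whatever the lens; pixels are square), "cx", "cy" (the principal point, pixels), "extrinsics" (4x4, takes a point from camera to world coordinates). Camera axes: x right, y down, z forward; pixel columns grow to the right and rows downward; lengths in mm; the calibration is good to about 2 mm. A picture is of the moment at which its call begins. There is no depth.
- env.hand_in(): hands the job in; it is judged then, once.
Trained networks look in a picture, given as the dict that the camera call returned (one of the last four; its "shot" number tells which), for a name from the list of things; names that differ only in an ending like _2 or _b are one class to them, and where a whole thing is asked for, a point or a joint stands for the part that bears it (a point fixed in the world has none). Each returns a list of dicts, best first, with "conf" (0 to 1); they miss things now and then, are a little off and sometimes report something else, mostly with a low value. They report only what shows in the picture. A call takes as long as a camera call. They do not tell look-alikes from the thing itself.
- spotter.spot_in(label, picture): "xyz" ([x, y, z] in mm, in the coordinates of the camera as it stood for that picture, good to about 4 mm: the middle of the surface that is visible of it).
- spotter.masks_of(label, picture): "region" (420x560 bool, what is visible of it).
The state is a dict: "time_s": time; "q": joint angles; "dq": joint speeds; "joint_torque": joint torques, N m; "eef_pos": TCP position; "ee_rot": TCP orientation; "force": force on the tool from outside, world axes, zero at the start; "ft_torque": the same for the moment, N m; "opening": opening from 0.0 (shut) to 1.0 (fully open); "finger_force": force on a finger pad.
Only numpy, scipy, OpenCV 4.12 (cv2) and the standard library are available. Lean on these libraries where they do the work, as an engineer would, in place of code of your own. Each camera call takes 0.05 s, during which the arm holds its last target. There are 200 camera calls.

## Working session

There is one attempt and no reset: what is moved stays moved. The work goes in short steps, Python scripts to look and compute and a tool call to move; the robot and the scene stay as the last step left them, time stands still between calls to the robot, and variables do not carry over. Pictures are saved under pics/ and viewed, at most 10 in all, crops included, and the job is handed in when it is done.

Besides the shell and the picture viewer there is one more tool, called as name([rows], argument=value, ...), one row to a line, values as JSON. move_arm: Moves the arm, as the interface text tells. Shift numbers are shares of 0.05 m and turn numbers shares of 5 degrees, none past 1 either way. Its arguments: {"type":"object","properties":{"motion":{"type":"array","items":{"type":"array","items":{"type":"number"}}}},"required":["motion"]}

```bash
mkdir -p pics; ls
cat > h.py <<'E'
import numpy as np, cv2
from rig import state, capture, env, spotter
from scipy.spatial.transform import Rotation as R
def f(p): return 210/np.tan(np.radians(p["fov_y"]/2))
def proj(p,X):
    E=np.array(p["extrinsics"]); c=np.linalg.inv(E)@np.append(X,1)
    return np.array([p["cx"]+f(p)*c[0]/c[2], p["cy"]+f(p)*c[1]/c[2]])
def ray(p,uv):
    E=np.array(p["extrinsics"]); d=E[:3,:3]@np.array([(uv[0]-p["cx"])/f(p),(uv[1]-p["cy"])/f(p),1]); return E[:3,3],d
def onz(p,uv,z):
    o,d=ray(p,uv); return o+d*(z-o[2])/d[2]
def w(p,x): return (np.array(p["extrinsics"])@np.append(x,1))[:3]
def save(p,n,crop=None,s=1):
    im=np.array(p["pixels"])[:,:,::-1]
    if crop: im=im[crop[1]:crop[3],crop[0]:crop[2]]
    cv2.imwrite("pics/"+n,cv2.resize(im,None,fx=s,fy=s,interpolation=cv2.INTER_CUBIC))
E
python3 - <<'E'
from h import *
a=capture("side");b=capture("top")
ims=[np.array(x["pixels"])[:,:,::-1] for x in (a,b)]
save(a,"s0.png",s=1.4);save(b,"t0.png",s=1.4)
s=state();print(s["eef_pos"],s["ee_rot"],s["force"],s["opening"])
for n,p in(("side",a),("top",b)):
  print(n,p["fov_y"],np.round(np.array(p["extrinsics"]),3).tolist())
  for l in "jig rail_face jaw_mouth fence parcel wedge_centre wedge_tip wedge_tail staple_box_centre glue_bottle tape_measure date_stamp paper_roll".split():
    for d in spotter.spot_in(l,p)[:4]:
      X=w(p,d["xyz"]);print(l,round(d["conf"],2),X.round(),proj(p,X).round())
E
```

```text
pics
[ 219.02115445 -611.44272901  230.27087985] [-9.01128967e-04  9.85261483e-01  1.71052619e-01  1.06450287e-05] [0.13987472 0.14383313 0.4060048 ] 0.9986392373971918
side 49.237051432702806 [[-0.91, -0.23, 0.345, 12.739], [-0.414, 0.544, -0.73, 1206.429], [-0.02, -0.807, -0.59, 973.723], [0.0, 0.0, 0.0, 1.0]]
jig 0.61 [ 427. -289.   27.] [349. 171.]
jig 0.6 [535.  63.  15.] [287. 217.]
rail_face 0.58 [556.  89.  65.] [278. 208.]
jaw_mouth 0.75 [449. 112.  61.] [305. 220.]
jaw_mouth 0.22 [622. -90.  95.] [282. 171.]
fence 0.88 [532. 152.  39.] [277. 226.]
parcel 0.89 [569. 325.  50.] [241. 254.]
parcel 0.64 [556.  89.  62.] [278. 209.]
parcel 0.52 [ 430. -287.   28.] [348. 171.]
wedge_centre 0.86 [ 428. -278.   29.] [348. 172.]
wedge_centre 0.43 [536.  65.  12.] [287. 218.]
wedge_tip 0.52 [532. 151.  40.] [277. 226.]
wedge_tail 0.82 [ 422. -282.   30.] [349. 171.]
staple_box_centre 0.71 [490. -42.  31.] [311. 200.]
staple_box_centre 0.54 [ 347. -146.   30.] [358. 194.]
glue_bottle 0.98 [627. -94.  96.] [281. 170.]
tape_measure 0.71 [ 431. -286.   29.] [348. 171.]
tape_measure 0.67 
[... 572 characters left out ...]
 67.] [271. 200.]
wedge_centre 0.85 [ 424. -294.   37.] [403. 245.]
wedge_centre 0.5 [557.  80.  67.] [271. 201.]
wedge_tip 0.58 [ 422. -295.   37.] [404. 246.]
wedge_tail 0.85 [ 422. -294.   44.] [404. 246.]
staple_box_centre 0.79 [ 348. -160.   29.] [357. 273.]
staple_box_centre 0.66 [580.   5.  52.] [297. 193.]
staple_box_centre 0.6 [498. -58.  35.] [320. 222.]
staple_box_centre 0.25 [ 420. -293.   42.] [404. 247.]
glue_bottle 0.62 [ 624. -107.  126.] [339. 172.]
tape_measure 0.92 [441. 340.  37.] [181. 245.]
date_stamp 0.55 [ 609. -315.   79.] [412. 178.]
paper_roll 0.91 [453.  92.  71.] [267. 238.]
paper_roll 0.51 [527.  28.  14.] [289. 213.]
paper_roll 0.51 [441. 342.  37.] [180. 245.]
```

View pics/t0.png

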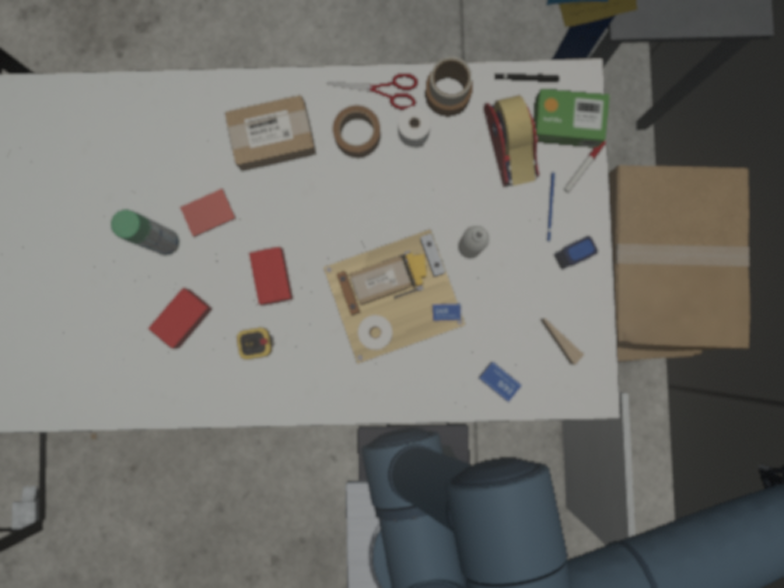

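View pics/s0.png

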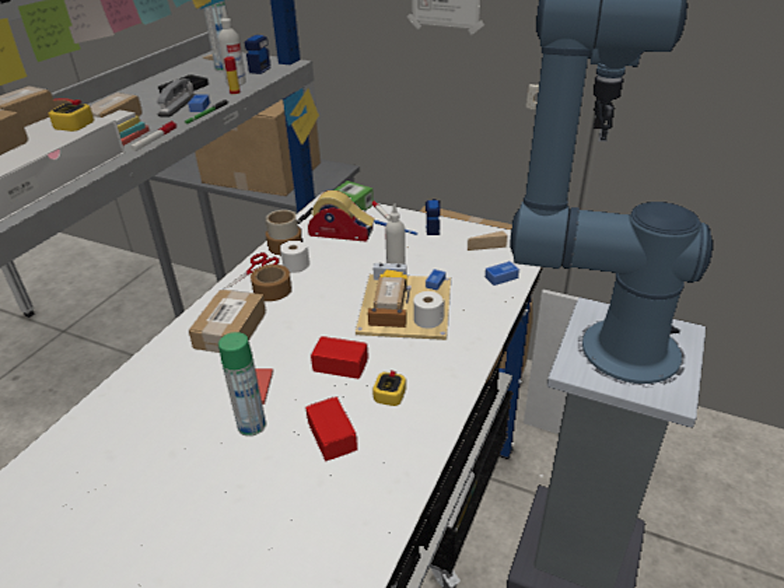

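The top view shows the jig at about t0 px (395,295): rail (432,255), yellow jaw (418,265), parcel (378,282), fence (348,293), paper roll (375,332). The wedge is at (562,342) with its thin end upper left.

Candidates for the staple box are the blue box on the apron at (446,312), the bigger blue box on the table at (500,381) and the blue date stamp at (577,251). I choose the smaller one, on the apron. Next I move the wrist camera over it for a close look.

move_arm([
  [0.7,-0.75,-0.2,0,0,0,0],
  [0.7,-0.75,-0.2,0,0,0,0],
  [0.7,-0.75,-0.2,0,0,0,0],
  [0.7,-0.75,-0.2,0,0,0,0],
  [0.7,-0.75,-0.2,0,0,0,0],
  [0.7,-0.75,-0.2,0,0,0,0],
  [0.7,-0.75,-0.2,0,0,0,0],
  [0.7,-0.75,-0.2,0,0,0,0],
  [0.7,-0.75,-0.2,0,0,0,0],
  [0.7,-0.75,-0.2,0,0,0,0],
  [0.7,-0.75,0,0,0,0,0],
  [0,0,0,0,0,0,0],
])

```text
time_s: 2.9
eef_pos: [443.2, -91.2, 331.7]
ee_rot: [0.0, 0.985, 0.174, 0.0]
force: [-1.0, 0.0, 0.4]
opening: 1.001
finger_force: 0.0
```

```bash
cat > look.py <<'E'
from h import *
import sys,pickle
def look(n,labels,sv=True,s=1.4):
  p=capture("wrist"); st=state()
  print(n,"t",st["time_s"],np.round(st["eef_pos"],1),"rv/yaw",np.degrees(np.arctan2(*R.from_quat(np.roll(st["ee_rot"],-1)).as_matrix()[[1,0],0])).round(2),"cam",np.array(p["extrinsics"])[:3,3].round(1))
  if sv: save(p,n+".png",s=s)
  for l in labels.split():
    for d in spotter.spot_in(l,p)[:3]:
      X=w(p,d["xyz"]);print(l,round(d["conf"],2),X.round(1),proj(p,X).round())
  pickle.dump(dict(p),open(n+".pkl","wb"))
  return p
if __name__=="__main__": look(sys.argv[1]," ".join(sys.argv[2:]))
E
python3 look.py w1 rail_face jaw_mouth fence parcel staple_box_centre paper_roll
```

```text
w1 t 2.95 [442.8 -92.7 331.4] rv/yaw 19.89 cam [505.1 -68.7 472.3]
rail_face 0.71 [537.9   9.3   9.3] [237.  88.]
jaw_mouth 0.58 [585.7  -1.2  51.8] [252.  48.]
jaw_mouth 0.36 [561.5  72.2  60.3] [189.  44.]
fence 0.77 [533.4 140.   51.4] [133.  49.]
parcel 0.81 [537.6 266.6  35. ] [43. 12.]
parcel 0.65 [587.9   3.5  51.2] [249.  45.]
parcel 0.62 [565.1  72.4  58. ] [190.  42.]
staple_box_centre 0.92 [497.7 -53.8  27.6] [268. 130.]
staple_box_centre 0.77 [ 363.  -155.9   27.9] [301. 236.]
staple_box_centre 0.18 [ 431.  -291.5   34.8] [399. 227.]
paper_roll 0.75 [461.8  85.9  66.5] [156. 119.]
paper_roll 0.56 [ 619.9 -109.6  128.2] [355.  35.]
```

View pics/w1.png

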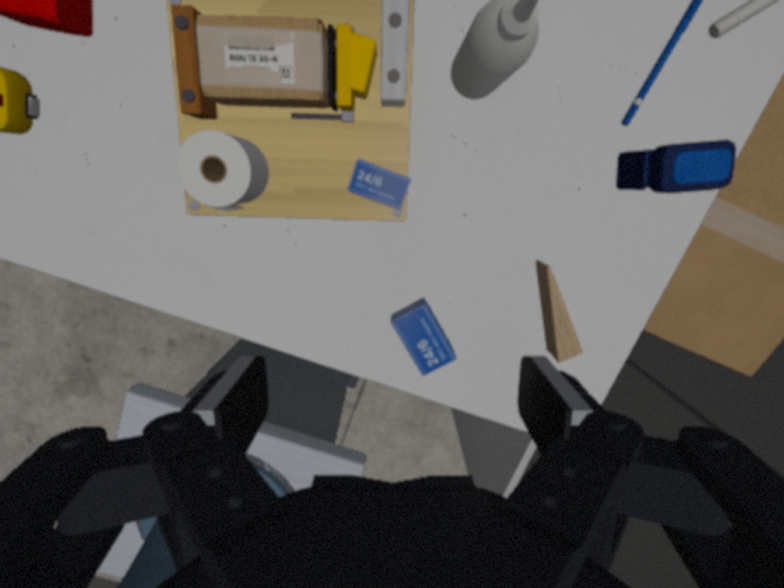

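The wrist view confirms the choice. The smaller "24/6" box lies on the apron at wrist px (378,183), the bigger look-alike is off the board at (423,335), and the wedge is at (560,310) with its thin end up. I measure the box, wedge and jig by contour and triangulation.

```bash
cat > m1.py <<'E'
from h import *
import pickle
p=pickle.load(open("w1.pkl","rb")); t=capture("top")
def mask(q,l,near):
  best=None
  for d in spotter.masks_of(l,q):
    m=np.array(d["region"],np.uint8); ys,xs=np.nonzero(m)
    c=np.array([xs.mean(),ys.mean()])
    if np.hypot(*(c-near))<12 and (best is None or d["conf"]>best[2]): best=(m,c,d["conf"])
  return best
def tri(a,ua,b,ub):
  o1,d1=ray(a,ua);o2,d2=ray(b,ub)
  A=np.stack([d1,-d2],1);s=np.linalg.lstsq(A,o2-o1,rcond=None)[0]
  return (o1+s[0]*d1+o2+s[1]*d2)/2, np.linalg.norm(o1+s[0]*d1-o2-s[1]*d2)
w1=capture("wrist")
for l,nw,nt,z in(("staple_box",(270,131),(319,223),34),("wedge",(400,225),(402,244),40)):
  a=mask(w1,l,nw);b=mask(t,l,nt)
  print(l,[None if q is None else (q[1].round(1),q[2],int(q[0].sum())) for q in(a,b)])
  if a is not None and b is not None: print("tri",tri(w1,a[1],t,b[1]))
  if a is not None:
    c=max(cv2.findContours(a[0],0,2)[0],key=cv2.contourArea)[:,0].astype(float)
    P=np.array([onz(w1,x,z)[:2] for x in c],np.float32)
    r=cv2.minAreaRect(P);print("rect",r, cv2.boxPoints(r).round(1).tolist())
E
python3 m1.py
python3 - <<'E'
from h import *
import pickle
p=pickle.load(open("w1.pkl","rb"))
save(p,"w1c.png",(120,0,440,270),2.4)
# board near corners / right edge (z=12), rail top corners (z=52)
for n,uv,z in(("board near right",(408,220),12),("board near left",(187,216),12),("rail near L",(381,104),52),("rail near R",(404,104),52)):
  print(n,onz(p,np.array(uv)/1.4,z).round(1))
E
```

```text
staple_box [(array([267.9, 129. ]), 0.79, 1031), (array([318.5, 222.6]), 0.47, 232)]
tri (array([496.86312966, -56.39749107,   2.53491587]), np.float64(1.8817828829521948))
rect ((498.1244201660156, -57.48286437988281), (58.22491455078125, 34.64612579345703), 89.76420593261719) [[480.70001220703125, -86.5], [515.2999877929688, -86.69999694824219], [515.5999755859375, -28.399999618530273], [480.8999938964844, -28.299999237060547]]
wedge [(array([395.7, 223.6]), 0.9, 1267), (array([410.1, 252.7]), 0.48, 118)]
tri (array([ 404.07581135, -351.44322866, -101.67460481]), np.float64(11.322101270773091))
rect ((434.8173522949219, -277.73590087890625), (118.6602783203125, 35.623779296875), 44.36759567260742) [[379.8999938964844, -306.5], [404.8999938964844, -332.0], [489.70001220703125, -249.0], [464.79998779296875, -223.5]]
board near right [472.  -99.8  12. ]
board near left [393.8 126.9  12. ]
rail near L [566.  -36.1  52. ]
rail near R [573.3 -56.1  52. ]
```

View pics/w1c.png

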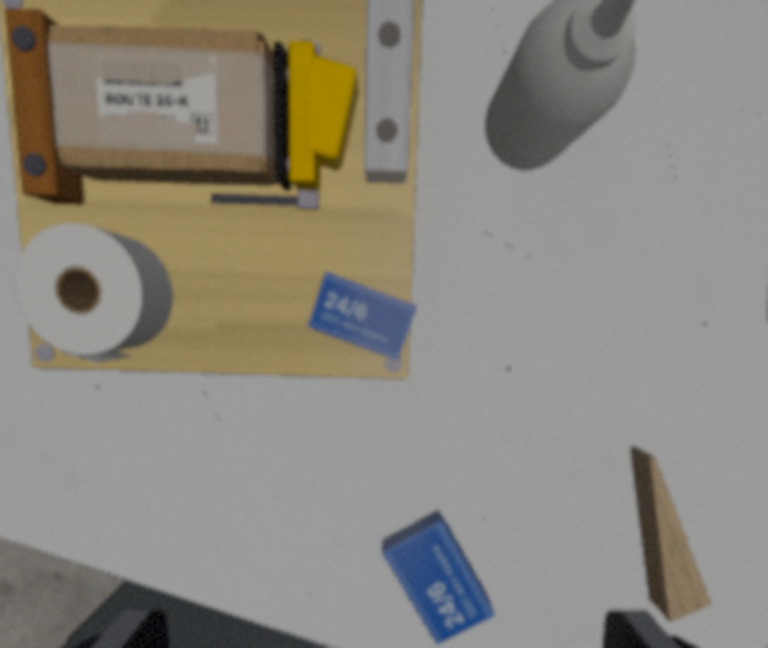

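Box top rect: centre (498,-57.5), long side along world y, 58.2 x 34.6 mm at z=34, which matches the text. The crop confirms the choice. I go in along its long side.

move_arm([
  [0.64,-0.14,0.5,0,0,0,0],
  [0.64,-0.14,0.8,0,0,0,0],
  [0,0,0.8,0,0,1,0],
  [0,0,0.8,0,0,1,0],
  [0,0,0.8,0,0,1,0],
  [0,0,0.8,0,0,1,0],
  [0,0,0.4,0,0,0,0],
  [0,0,0,0,0,0,0],
  [0,0,0,0,0,0,0],
])

```text
time_s: 4.68
eef_pos: [498.9, -59.4, 87.4]
ee_rot: [0.0, 1.0, -0.003, 0.001]
force: [0.7, 0.4, 1.0]
opening: 0.998
finger_force: 0.0
```

```bash
sed -i 's/print("rect".*/print("rect",r)/' m1.py; python3 look.py w2 rail_face jaw_mouth wedge_centre staple_box_centre
```

```text
w2 t 4.725 [499.1 -59.5  87.7] rv/yaw -0.3 cam [564.7 -59.7 228.1]
rail_face 0.78 [ 5.569e+02 -3.000e-01  8.900e+00] [197. 141.]
rail_face 0.75 [ 460.4 -262.5    9. ] [534. 263.]
jaw_mouth 0.95 [ 5.859e+02 -1.000e-01  5.320e+01] [171.  90.]
jaw_mouth 0.45 [ 460.9 -265.5   12.6] [542. 265.]
wedge_centre 0.58 [ 463.4 -262.8    9.5] [536. 260.]
staple_box_centre 0.69 [ 354.2 -190.8   28.7] [440. 392.]
staple_box_centre 0.68 [503.7 118.7  31. ] [ 21. 222.]
staple_box_centre 0.66 [499.1 -55.4  31.4] [274. 227.]
```

View pics/w2.png

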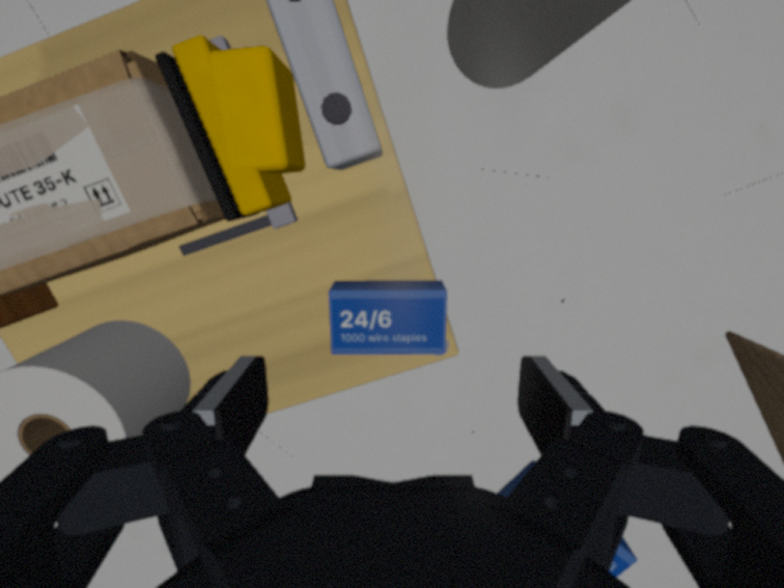

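Run:
```python
from h import *
import pickle
p=pickle.load(open("w2.pkl","rb"))
g=lambda uv,z:onz(p,np.array(uv)/1.4,z)[:2].round(1)
print("box",[g(u,34) for u in((331,290),(446,290),(446,353),(332,353))])
print("rail",g((332,166),52),g((381,152),52),"faceline",g((268,0),52))
print("board",g((456,352),12),g((348,0),12))
print("jaw near top",g((302,168),53),g((282,95),53))
for c,z in (((332,166),52),): print(ray(p,np.array(c)/1.4)[1])
```

```text
box [array([514.3, -30.4]), array([514. , -85.5]), array([481.5, -86.5]), array([481.8, -29.5])]
rail [570.6 -35.7] [575.9 -55.5] faceline [629.  -14.6]
board [472.7 -95. ] [643.5 -40.4]
jaw near top [569.8 -23.8] [596.8 -17.7]
[ 0.03518803  0.14221514 -1.04436515]
```

move_arm([
  [0,0,0.5,0,0,0,0],
  [0,0,0.5,0,0,0,0],
  [0,0,0.3,0,0,0,0],
  [0,0,0.15,0,0,0,0],
  [0,0,0,0,0,0,0],
  [0,0,0,0,0,0,255],
  [0,0,0,0,0,0,255],
  [0,0,0,0,0,0,255],
  [0,0,0,0,0,0,255],
  [0,0,0,0,0,0,255],
  [0,0,0,0,0,0,255],
])

```text
time_s: 6.3
eef_pos: [499.2, -59.5, 15.0]
ee_rot: [0.0, 1.0, -0.003, 0.001]
force: [-0.4, 0.3, 5.9]
opening: 0.659
finger_force: 64.9
```

move_arm([
  [0,0,-0.4,0,0,0,255],
  [0,0,-0.6,0,0,0,255],
  [0,0.5,-0.2,0,0,0,255],
  [0.1,0.8,0,0,0,0,255],
  [0.2,0.8,0,0,0,0,255],
  [0.1,0.4,0.4,0,0,0,255],
  [0,0,0.6,0,0,0,255],
  [0,0,0.3,0,0,0,255],
  [0,0,0.13,0,0,0,255],
  [0,0,0,0,0,0,255],
  [0,0,0,0,0,0,0],
  [0,0,0,0,0,0,0],
  [0,0,0,0,0,0,0],
  [0,0,0,0,0,0,0],
])

```text
time_s: 8.05
eef_pos: [517.4, -184.2, 2.3]
ee_rot: [0.0, 1.0, -0.003, 0.0]
force: [0.1, -0.5, 0.1]
opening: 0.999
finger_force: 0.0
```

move_arm([
  [0,0,-0.7,0,0,0,0],
  [0,0,-1,0,0,0,0],
  [-0.7,0.7,-0.5,0,0,0,0],
  [-0.7,0.7,-0.5,0,0,0,0],
  [-0.7,0.7,-0.2,0,0,0,0],
  [-0.7,0.7,0,0,0,0,0],
  [0,0,0,0,0,-1,0],
  [0,0,0,0,0,-1,0],
  [0,0,0,0,0,-1,0],
  [0,0,0,0,0,-1,0],
  [0,0,0,0,0,-1,0],
  [0,0,0,0,0,-1,0],
  [0,0,0,0,0,-1,0],
  [0,0,0,0,0,-1,0],
  [0,0,0,0,0,0,0],
  [0,0,0,0,0,0,0],
])

```text
time_s: 10.05
eef_pos: [376.7, -323.4, 147.3]
ee_rot: [-0.0, 0.941, 0.339, 0.0]
force: [-0.6, -0.2, 0.8]
opening: 1.003
finger_force: 0.0
```

```bash
python3 look.py w3 wedge_centre wedge_tip wedge_tail staple_box_centre
```

```text
w3 t 10.1 [ 376.6 -323.4  147.3] rv/yaw 39.64 cam [ 427.5 -281.5  287.8]
wedge_centre 0.8 [ 428.2 -293.9   31.3] [292. 138.]
wedge_tip 0.79 [ 419.3 -298.3   37.5] [289. 150.]
wedge_tail 0.76 [ 426.1 -297.5   37.3] [294. 143.]
staple_box_centre 0.87 [ 363.2 -159.8   27.6] [115.  93.]
```

View pics/w3.png

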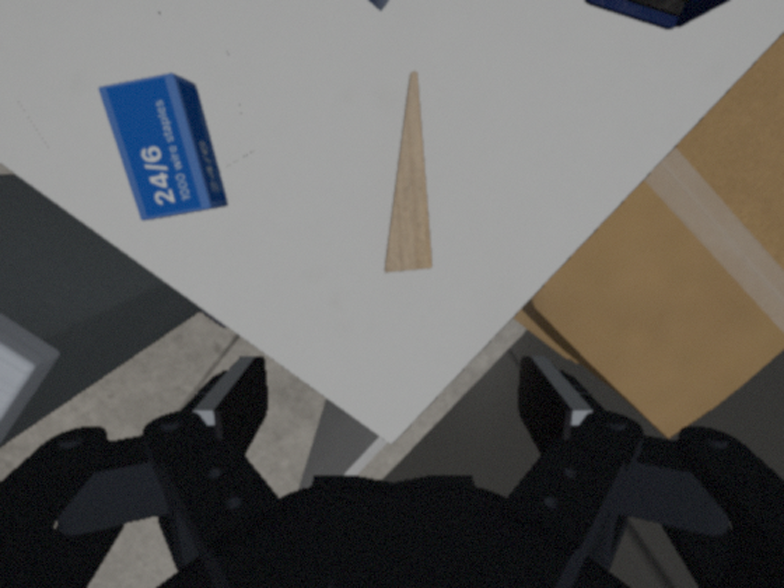

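The wedge tip is at px (414,72) and the thick end at (387,272)-(432,268). The right edge is square to the end face, so it is the straight side and already faces the right way for the rail.

Run:
```python
from h import *
import pickle
p=pickle.load(open("w3.pkl","rb"))
im=np.array(p["pixels"])
hsv=cv2.cvtColor(im,cv2.COLOR_RGB2HSV)
m=np.zeros(im.shape[:2],np.uint8)
m[40:200,268:315]=(hsv[40:200,268:315,1]>50)*255
c=max(cv2.findContours(m,0,1)[0],key=cv2.contourArea)[:,0].astype(float)
P=np.array([onz(p,x,40)[:2] for x in c])
u=np.array([np.cos(.66),np.sin(.66)]);
# fit straight (right) and sloping (left) edges in tool frame
yaw=np.radians(39.64);T=np.array([[np.cos(yaw),np.sin(yaw)],[np.sin(yaw),-np.cos(yaw)]])
e=np.array([376.6,-323.4]);Q=(P-e)@T.T
print("ext x",Q[:,0].min(),Q[:,0].max())
x0,x1=Q[:,0].min(),Q[:,0].max()
for s,n in((1,"right"),(-1,"left")):
  pts=[]
  for a in np.arange(x0+10,x1-10,3):
    k=(Q[:,0]>=a)&(Q[:,0]<a+3)
    if k.any(): pts.append((a+1.5,(s*Q[k,1]).max()*s))
  pts=np.array(pts);f_=np.polyfit(pts[:,0],pts[:,1],1);print(n,"slope deg",np.degrees(np.arctan(f_[0])),"y at x0,x1",np.polyval(f_,[x0,x1]),np.abs(np.polyval(f_,pts[:,0])-pts[:,1]).max())
# tri with w1 for tip height
q=pickle.load(open("w1.pkl","rb"))
def tri(a,ua,b,ub):
  o1,d1=ray(a,ua);o2,d2=ray(b,ub);A=np.stack([d1,-d2],1);s=np.linalg.lstsq(A,o2-o1,rcond=None)[0];return (o1+s[0]*d1).round(1),(o2+s[1]*d2).round(1)
# crop w1c: scale2.4, offset 120,0
print("tail right top",tri(p,np.array([432,268])/1.4,q,np.array([708,602])/2.4+[120,0]))
print("tail left top",tri(p,np.array([387,272])/1.4,q,np.array([672,617])/2.4+[120,0]))
print("box top corner (placed)?")
```

```text
ext x 13.96940583011944 120.74840512819557
right slope deg -5.964672949424145 y at x0,x1 [23.86894919 12.7125842 ] 0.4049652890825328
left slope deg 7.634465681416613 y at x0,x1 [-3.56913404 10.74360691] 0.5089120429821259
tail right top (array([ 402.5, -335. ,   30.8]), array([ 402.8, -335.1,   30.8]))
tail left top (array([ 383.4, -314.3,   35.6]), array([ 386.1, -314.9,   35.2]))
box top corner (placed)?
```

Fit: taper 13.6°, length about 108 mm, and the tool already lies on the wedge's bisector. I grip about 35 mm from the tail.

move_arm([
  [0.48,0.11,0.3,0,0,0.17,0],
  [0.48,0.1,0.5,0,0,0,0],
  [0,0,0.7,0,0,0,0],
  [0,0,0.7,0,0,0,0],
  [0,0,0.35,0,0,0,0],
  [0,0,0.11,0,0,0,0],
  [0,0,0,0,0,0,0],
  [0,0,0,0,0,0,255],
  [0,0,0,0,0,0,255],
  [0,0,0,0,0,0,255],
  [0,0,0,0,0,0,255],
  [0,0,0,0,0,0,255],
  [0,0,0,0,0,0,255],
  [0,0,0,0,0,0,255],
])

```text
time_s: 12.05
eef_pos: [420.8, -301.6, 14.8]
ee_rot: [0.0, 0.943, 0.333, 0.0]
force: [-1.3, 0.6, 5.8]
opening: 0.252
finger_force: 58.6
```

move_arm([
  [0,0,-0.5,0,0,0,255],
  [0,0,-1,0,0,0,255],
  [0.6,-0.47,-0.6,0,0,0,255],
  [0.7,-0.55,-0.6,0,0,0,255],
  [0.7,-0.55,-0.3,0,0,0,255],
  [0.7,-0.55,0,0,0,0,255],
  [0.7,-0.55,0,0,0,0.3,255],
  [0,0,0,0,0,1,255],
  [0,0,0,0,0,1,255],
  [0,0,0,0,0,1,255],
  [0,0,0,0,0,1,255],
  [0,0,0,0,0,1,255],
  [0,0,0,0,0,0,255],
  [0,0,0,0,0,0,255],
])

```text
time_s: 13.8
eef_pos: [468.9, -90.5, 164.0]
ee_rot: [-0.0, 0.994, 0.108, -0.0]
force: [-0.2, -0.3, -0.8]
opening: 0.252
finger_force: 58.5
```

```bash
python3 look.py w4 rail_face jaw_mouth fence wedge_tip wedge_tail
```

```text
w4 t 13.85 [469.  -90.5 164.1] rv/yaw 12.4 cam [533.4 -76.4 304.5]
rail_face 0.93 [519.7  -4.5   8.7] [203. 126.]
jaw_mouth 0.59 [582.9  -5.7  53.6] [203.  41.]
fence 0.92 [514.5 130.5  49.1] [23. 95.]
wedge_tip 0.82 [479.7 -86.9 188.7] [277. 263.]
wedge_tail 0.96 [483.8 -87.8 186.4] [281. 252.]
wedge_tail 0.74 [521.3  -3.1  10.4] [202. 124.]
```

View pics/w4.png

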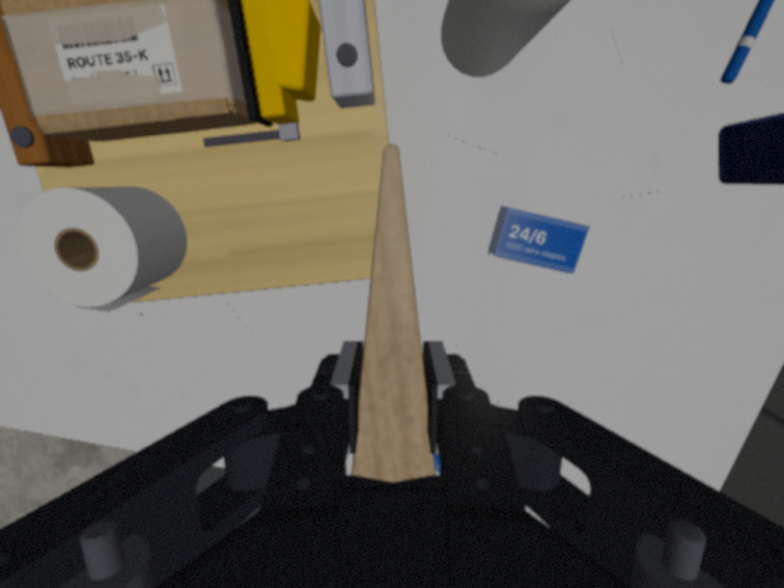

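The wedge is held well, tip at px (391,147) and jaws at y≈345; the placed box is at (540,240). Now I refine the jig pose by edge fitting over three views, and measure the wedge's attitude in the hand.

```bash
cat > fit.py <<'E'
from h import *
import pickle
from scipy.optimize import least_squares
V=[pickle.load(open(f"w{i}.pkl","rb")) for i in (1,2,4)]
G=[cv2.GaussianBlur(cv2.cvtColor(np.array(p["pixels"]),cv2.COLOR_RGB2LAB).astype(np.float32),(0,0),1.0) for p in V]
lin=lambda a,b,n:[np.array(a)+(np.array(b)-np.array(a))*t for t in np.linspace(0,1,n)]
edges={"bR":([-112,-30,12],[-20,-30,12]),"bN":([-120,-25,12],[-120,90,12]),"rL":([-3,0,52],[75,0,52]),"rR":([-3,-24,52],[75,-24,52]),"rN":([-5,-22,52],[-5,-2,52])}
def W(th,X):
  c,s=np.cos(th[2]),np.sin(th[2]);return np.array([th[0]+c*X[0]-s*X[1],th[1]+s*X[0]+c*X[1],X[2]])
def obs(th,r):
  O=[]
  for k,(p,g) in enumerate(zip(V,G)):
    for n,(a,b) in edges.items():
      d=(np.array(b)-a)/np.linalg.norm(np.array(b)-a)
      for X in lin(a,b,25):
        u=proj(p,W(th,X));t=proj(p,W(th,X+d))-u;t/=np.linalg.norm(t);nn=np.array([-t[1],t[0]])
        s=np.arange(-r,r+.01,.5)
        L=np.array([u+nn*q for q in s])
        if (L<2).any() or (L[:,0]>556).any() or (L[:,1]>416).any(): continue
        v=cv2.remap(g,L[:,0].astype(np.float32)[None],L[:,1].astype(np.float32)[None],1)[0]
        gr=np.linalg.norm(np.gradient(v,axis=0),axis=1)
        i=gr.argmax()
        if gr[i]<3: continue
        O.append((k,n,X,u+nn*s[i],nn))
  return O
th=np.array([573,-34,np.radians(19.)])
for r in(8,5,4,3,3):
  O=obs(th,r)
  res=lambda t:[(proj(V[k],W(t,X))-uv)@nn for k,n,X,uv,nn in O]
  th=least_squares(res,th,loss="soft_l1",f_scale=.7,x_scale=[1,1,.01]).x
e=np.array(res(th));print("jig",th[:2].round(2),np.degrees(th[2]).round(2),len(O))
for k in range(3):
  for n in edges:
    q=[e[i] for i,o in enumerate(O) if o[0]==k and o[1]==n]
    if q: print(k,n,len(q),np.median(q).round(2))
np.save("jig.npy",th)
# wedge in hand
p=V[2];z=189.3;g=lambda uv:onz(p,np.array(uv)/1.4,z)[:2]
im=cv2.cvtColor(np.array(p["pixels"]),cv2.COLOR_RGB2LAB).astype(np.float32);im=cv2.GaussianBlur(im,(0,0),.8)
yaw=np.radians(12.4);c,s=np.cos(yaw),np.sin(yaw);T=np.array([[c,s],[s,-c]]);E=np.array([469,-90.5])
out={}
for nm,a,b in(("R",(398,150),(422,340)),("L",(386,150),(362,340))):
  P=[]
  for t in np.linspace(.05,.95,40):
    u=(np.array(a)+t*(np.subtract(b,a)))/1.4
    xs=np.arange(u[0]-4,u[0]+4.1,.25).astype(np.float32)
    v=cv2.remap(im,xs[None],np.full((1,len(xs)),u[1],np.float32),1)[0]
    gr=np.linalg.norm(np.gradient(v,axis=0),axis=1);P.append(T@(onz(p,[xs[gr.argmax()],u[1]],z)[:2]-E))
  P=np.array(P);f1=np.polyfit(P[:,0],P[:,1],1);r=P[:,1]-np.polyval(f1,P[:,0]);k=abs(r)<1;f1=np.polyfit(P[k,0],P[k,1],1)
  print(nm,"slope deg",np.degrees(np.arctan(f1[0])),"y@0",f1[1],"n",k.sum(),"y@tip75",np.polyval(f1,75))
print("tip x (tool)",T@(g((391,146))-E), "camcheck fingertips L/R", )
E
python3 fit.py
```

```text
jig [574.67 -31.44] 17.94 305
0 bR 25 -0.42
0 bN 25 0.15
0 rL 24 -0.05
0 rR 21 -3.08
0 rN 25 -0.2
1 bR 24 -0.33
1 bN 25 -1.59
1 rL 19 0.32
1 rR 16 0.42
1 rN 25 0.17
2 bR 3 -0.45
2 bN 21 -0.29
2 rL 14 -0.03
2 rR 13 -1.11
2 rN 25 0.49
R slope deg -7.06668043036312 y@0 11.03180632007936 n 40 y@tip75 1.73435116564616
L slope deg 6.139283809018642 y@0 -10.455976915865222 n 40 y@tip75 -2.3887756234262643
tip x (tool) [74.48569944 -0.16110348] camcheck fingertips L/R
```

move_arm([
  [0.3,-0.4,0.3,0,0,0,255],
  [0.28,-0.39,0.6,0,0,0,255],
  [0,0,0.5,0,0,0.24,255],
  [0,0,0.28,0,0,0,255],
  [0,0,0,0,0,0,255],
  [0,0,0,0,0,0,255],
])

```text
time_s: 14.85
eef_pos: [489.8, -46.3, 81.3]
ee_rot: [0.0, 0.995, 0.097, 0.001]
force: [-1.4, 0.0, -1.0]
opening: 0.255
finger_force: 58.5
```

```bash
python3 look.py w5 wedge_tip
```

```text
w5 t 14.9 [489.9 -46.3  81.5] rv/yaw 11.13 cam [554.3 -33.5 222. ]
wedge_tip 0.79 [498.3 -43.7 104.3] [277. 266.]
```

View pics/w5.png

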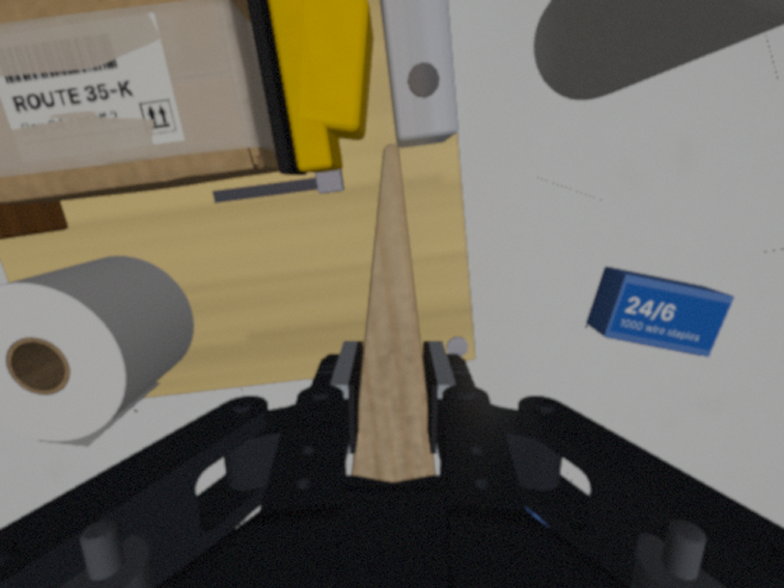

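```bash
sed -e 's/for i in (1,2,4)/for i in (2,4,5)/' -e '/^# wedge in hand/,$d' -e 's/,"rR":(\[[^)]*)//' fit.py > fit2.py
cat >> fit2.py <<'E'
p=V[2]; c,s=np.cos(np.radians(11.13)),np.sin(np.radians(11.13));F=np.array([c,s]);Rt=np.array([s,-c]);E=np.array([489.9,-46.3])
tip=E+F*74.9+Rt*1.73
def J(t,X): 
  d=X-t[:2];c,s=np.cos(t[2]),np.sin(t[2]);return np.array([c*d[0]+s*d[1],-s*d[0]+c*d[1]])
print("tip straight corner in jig",J(th,tip).round(2))
# seen from picture: same-view check, tip corner px & rail corner
tz=81.5+25.2
for n,uv,z in(("tipR",(398,148),tz),("tipL",(384,148),tz),("railL",(399,137),52),("jaw mouth top",(361,137),53)): print(n,J(th,onz(p,np.array(uv)/1.4,z)[:2]).round(1))
E
python3 fit2.py
```

```text
jig [573.26 -31.57] 17.9 228
0 bR 23 -0.45
0 bN 25 -2.96
0 rL 19 -0.45
0 rN 25 2.07
1 bR 2 -0.71
1 bN 21 -1.47
1 rL 14 0.79
1 rN 25 -1.45
2 bR 25 -0.44
2 bN 10 -2.22
2 rL 14 1.56
2 rN 25 3.07
tip straight corner in jig [-9.68  1.06]
tipR [-10.6   1.2]
tipL [-10.2   4.9]
railL [-2.9 -0.9]
jaw mouth top [-1.3 13.5]
```

move_arm([
  [-0.12,0,0.2,0,0,0,255],
  [0,0,0.4,0,0,0,255],
  [0,0,0.3,0,0,0,255],
  [0,0,0.17,0,0,0,255],
  [0,0,0,0,0,0,255],
  [0.15,-0.02,0,0,0,0,255],
  [0.15,-0.02,0,0,0,0,255],
  [0.15,-0.02,0,0,0,0,255],
  [0,0,0,0,0,0,255],
])

```text
time_s: 16.08
eef_pos: [505.6, -39.5, 26.9]
ee_rot: [0.0, 0.995, 0.097, 0.001]
force: [0.4, 0.5, 1.7]
opening: 0.257
finger_force: 58.8
```

```bash
python3 look.py w6 wedge_tip
```

```text
w6 t 16.125 [505.3 -39.6  26.9] rv/yaw 11.17 cam [570.1 -26.8 167.6]
wedge_tip 0.65 [513.5 -37.3  50. ] [278. 268.]
```

View pics/w6.png

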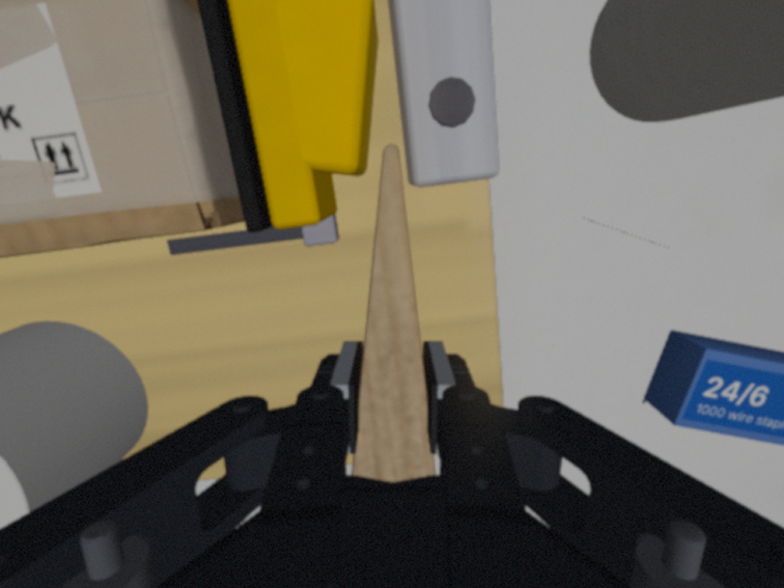

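Tip px (385–399,148) sits between the rail edge (~407) and the jaw edge (~368) with clearance on both sides. I advance about 12 mm, release, lift and back off.

move_arm([
  [0.12,-0.007,0,0,0,0,255],
  [0.12,-0.007,0,0,0,0,255],
  [0,0,0,0,0,0,255],
  [0,0,0,0,0,0,130],
  [0,0,0,0,0,0,130],
  [0,0,0,0,0,0,130],
  [0,0,0,0,0,0,130],
  [0,0,-0.3,0,0,0,130],
  [0,0,-0.7,0,0,0,130],
  [0,0,-0.3,0,0,0,130],
  [-0.6,0.03,0,0,0,0,130],
  [-0.52,0.03,0,0,0,0,200],
  [0,0,0,0,0,-0.7,255],
  [0,0,0,0,0,-0.7,255],
  [0,0,0,0,0,0,255],
])

```text
time_s: 18.05
eef_pos: [461.8, -50.4, 92.0]
ee_rot: [0.0, 0.988, 0.157, 0.0]
force: [-0.4, 0.4, 0.6]
opening: 0.0
finger_force: 0.0
```

```bash
python3 look.py w7 wedge_tip wedge_tail
```

```text
w7 t 18.1 [461.9 -50.4  92. ] rv/yaw 18.09 cam [524.5 -30.  232.6]
wedge_tail 0.73 [525.3 -31.5  47.3] [282. 128.]
```

View pics/w7.png

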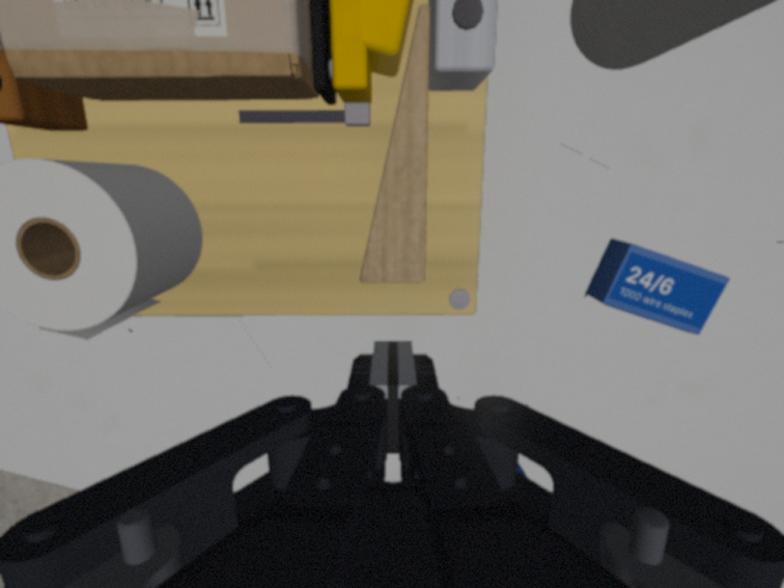

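move_arm([
  [0,0,0.5,0,0,0,255],
  [0,0,0.6,0,0,0,255],
  [0,0,0.32,0,0,0,255],
  [0,0,0,0,0,0,255],
  [0.08,0,0,0,0,0,255],
  [0.08,0,0,0,0,0,255],
  [0.08,0,0,0,0,0,255],
  [0.08,0,0,0,0,0,255],
  [0.08,0,0,0,0,0,255],
  [0.08,0,0,0,0,0,255],
  [0.08,0,0,0,0,0,255],
])

```text
time_s: 19.58
eef_pos: [488.7, -41.6, 20.8]
ee_rot: [-0.0, 0.987, 0.158, -0.0]
force: [-0.1, 0.8, 0.8]
opening: -0.001
finger_force: 0.3
```

move_arm([
  [0.08,0,0,0,0,0,255],
  [0.08,0,0,0,0,0,255],
  [0.08,0,0,0,0,0,255],
  [0.08,0,0,0,0,0,255],
  [0.08,0,0,0,0,0,255],
])

```text
time_s: 20.2
eef_pos: [507.6, -35.5, 20.8]
ee_rot: [0.0, 0.987, 0.158, -0.0]
force: [-3.3, -1.5, 1.7]
opening: -0.001
finger_force: 1.5
```

```bash
python3 look.py w8 fence parcel
```

```text
w8 t 20.25 [508.1 -35.4  20.8] rv/yaw 18.15 cam [570.4 -15.  161.3]
parcel 0.69 [563.7  46.3  59.4] [90. 87.]
```

View pics/w8.png

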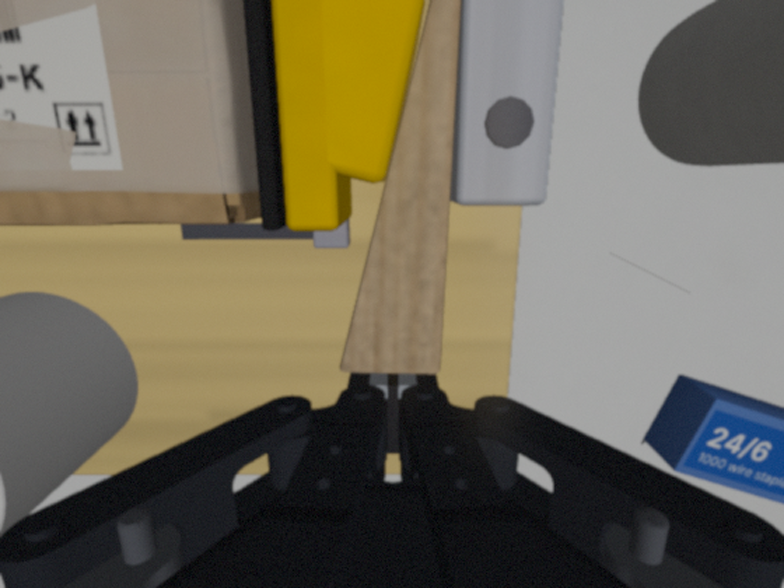

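The wedge is in the slot between rail (455) and jaw (385), with the fingers on its tail at px y≈372. I've now used my picture allowance (11 views, one over the 10 allowed), so I continue by force and numbers only.

move_arm([
  [0.06,0,0,0,0,0,255],
  [0.06,0,0,0,0,0,255],
  [0.06,0,0,0,0,0,255],
  [0.06,0,0,0,0,0,255],
])

```text
time_s: 20.85
eef_pos: [518.9, -31.8, 20.7]
ee_rot: [0.0, 0.987, 0.158, -0.0]
force: [-2.4, -3.2, 0.9]
opening: -0.001
finger_force: 1.8
```

move_arm([
  [0.05,0,0,0,0,0,255],
  [0.05,0,0,0,0,0,255],
  [0.05,0,0,0,0,0,255],
])

```text
time_s: 21.22
eef_pos: [525.3, -30.1, 20.7]
ee_rot: [0.001, 0.987, 0.158, -0.001]
force: [-9.6, -9.2, 6.3]
opening: 0.001
finger_force: 5.8
```

move_arm([
  [0.02,0,0,0,0,0,255],
  [0.02,0,0,0,0,0,255],
])

```text
time_s: 21.48
eef_pos: [526.5, -30.1, 20.7]
ee_rot: [0.001, 0.987, 0.158, -0.002]
force: [-11.0, -11.3, 7.2]
opening: -0.003
finger_force: 6.9
```

move_arm([
  [0.02,0,0,0,0,0,255],
  [0,0,0,0,0,0,255],
])

```text
time_s: 21.72
eef_pos: [527.3, -30.1, 20.7]
ee_rot: [0.001, 0.987, 0.158, -0.003]
force: [-11.6, -11.2, 7.5]
opening: -0.001
finger_force: 7.0
```

Run:
```python
from h import *
from look import look
import pickle
s=state();print(np.round(s["force"],1),np.round(s["ft_torque"],2),R.from_quat(np.roll(s["ee_rot"],-1)).as_matrix()[:,2].round(4))
p=look("w9","",sv=False)
th=np.array([573.5,-31.6,np.radians(18.2)])
def J(X):
  d=X-th[:2];c,s=np.cos(th[2]),np.sin(th[2]);return np.array([c*d[0]+s*d[1],-s*d[0]+c*d[1]]).round(1)
for f_,z in(("w8",52),("w9",52)):
  q=pickle.load(open(f_+".pkl","rb"));E=np.array(q["extrinsics"])
  im=np.array(q["pixels"])
  lab=cv2.cvtColor(im,cv2.COLOR_RGB2HSV)
  # scan rows: print colour class runs across cols 150..400
  for v in ((20,60,100,120,140,200,240,255,262) ):
    row=lab[v,150:420].astype(int);cls=np.where((row[:,2]<60),'k',np.where((row[:,1]>190)&(row[:,0]>20),'Y',np.where(row[:,1]<45,'s',np.where(row[:,1]<100,'w','b'))))
    runs=[];st=0
    for i in range(1,len(cls)+1):
      if i==len(cls) or cls[i]!=cls[st]:
        if i-st>3: runs.append(f"{cls[st]}{st+150}-{i+149}")
        st=i
    print(f_,v,runs)
t=capture("top")
for l in("paper_roll","parcel","glue_bottle"):
  for d in spotter.spot_in(l,t)[:3]:
    X=w(t,d["xyz"]);print(l,round(d["conf"],2),X.round(1),proj(t,X).round(1))
```

```text
[-11.6 -11.2   7.5] [-1.67  1.6  -0.11] [-0.0048 -0.0028 -1.    ]
w9 t 21.775 [527.3 -30.1  20.7] rv/yaw 18.2 cam [590.7  -9.2 160.9]
w8 20 ['s150-160', 's166-170', 'k175-194', 'Y195-298', 'b299-303', 'w304-328', 's329-419']
w8 60 ['s150-166', 'k178-197', 'Y198-290', 'w293-326', 's327-419']
w8 100 ['s150-175', 'k182-199', 'Y200-281', 'w285-323', 's324-419']
w8 120 ['s150-177', 'k184-201', 'Y202-276', 'w279-322', 's323-419']
w8 140 ['b150-184', 'k185-202', 'Y203-249', 'b250-254', 'b256-273', 'w274-321', 's322-419']
w8 200 ['b165-172', 'b191-195', 'b204-208', 'b210-219', 'b224-228', 'b237-240', 'b247-254', 'w257-317', 'w330-368', 's369-419']
w8 240 ['w156-160', 'b161-166', 'b177-180', 'w181-184', 'w189-192', 'b205-208', 'w218-223', 'w229-232', 'w236-239', 'w245-317', 'w326-365', 's366-419']
w8 255 ['w153-158', 'b159-162', 'w171-176', 'w185-189', 'w194-198', 'b206-209', 'b211-215', 'b217-228', 'b235-243', 'w244-314', 'b317-321', 'w340-364', 's365-419']
w8 262 ['b150-155', 'b161-164', 'b223-227', 'b236-242', 'w243-314', 'b315-321', 'w339-342', 'w344-363', 's364-419']
w9 20 ['b150-174', '
[... 431 characters left out ...]
', 'w238-241', 'b246-249', 'b251-257', 'w258-325', 's326-419']
w9 240 ['b154-157', 'b159-164', 'b170-176', 'b190-194', 'b198-201', 'w202-206', 'b218-222', 'w225-228', 'w238-242', 'w249-316', 'w321-325', 'w327-363', 's364-419']
w9 255 ['b159-162', 'w163-171', 'w178-181', 'b182-186', 'b191-196', 'w204-207', 'b231-236', 'w240-316', 'w330-362', 's363-419']
w9 262 ['w180-183', 'w194-197', 'w208-215', 'w233-236', 'w244-317', 'w319-326', 'w328-361', 's362-419']
paper_roll 0.73 [454.9  91.2  73.2] [267.6 237.5]
parcel 0.81 [490.6 486.8  56.5] [127.5 228.5]
parcel 0.74 [556.2  84.6  66.3] [269.2 201.4]
parcel 0.72 [573.  303.9  50.8] [192.2 198. ]
glue_bottle 0.62 [ 620.5 -107.3  127.6] [339.2 173.7]
```

The wrist rows show the black pad's visible width shrunk from 20 to 13 px, so it is close to home. I back off and tap again to tell a true stop from side friction.

move_arm([
  [-0.2,0,0,0,0,0,255],
  [0,0,0,0,0,0,255],
  [0.1,0,0,0,0,0,255],
  [0.04,0,0,0,0,0,255],
  [0.04,0,0,0,0,0,255],
  [0.02,0,0,0,0,0,255],
  [0,0,0,0,0,0,255],
])

```text
time_s: 22.85
eef_pos: [527.9, -28.6, 20.6]
ee_rot: [-0.0, 0.987, 0.158, -0.002]
force: [-5.4, -2.2, 5.0]
opening: -0.003
finger_force: 3.1
```

move_arm([
  [0.02,0,0,0,0,0,255],
  [0,0,0,0,0,0,255],
])

```text
time_s: 23.1
eef_pos: [528.6, -28.4, 20.6]
ee_rot: [-0.0, 0.987, 0.158, -0.002]
force: [-6.8, -2.9, 4.4]
opening: 0.002
finger_force: 3.6
```

move_arm([
  [0.02,0,0,0,0,0,255],
  [0,0,0,0,0,0,255],
])

```text
time_s: 23.35
eef_pos: [529.5, -28.1, 20.6]
ee_rot: [-0.0, 0.987, 0.158, -0.002]
force: [-7.9, -2.7, 5.2]
opening: -0.001
finger_force: 3.8
```

move_arm([
  [0.02,0,0,0,0,0,255],
  [0.02,0,0,0,0,0,255],
  [0,0,0,0,0,0,255],
])

```text
time_s: 23.72
eef_pos: [529.8, -27.9, 20.5]
ee_rot: [-0.0, 0.987, 0.158, -0.004]
force: [-14.8, -5.8, 11.7]
opening: 0.001
finger_force: 8.0
```

move_arm([
  [0.02,0,0,0,0,0,255],
  [0.02,0,0,0,0,0,255],
  [0,0,0,0,0,0,255],
])

```text
time_s: 24.1
eef_pos: [529.8, -27.8, 20.2]
ee_rot: [-0.0, 0.987, 0.159, -0.007]
force: [-22.4, -10.1, 17.1]
opening: -0.0
finger_force: 12.1
```

Hard stop: no advance while the force rose from 8 to 24 N. I retreat and verify.

move_arm([
  [-0.04,0,0,0,0,0,255],
  [-0.2,0,0,0,0,0,255],
  [-0.3,0,0,0,0,0,255],
  [0,0,0,0,0,0,255],
  [0,0,0,0,0,0,255],
])

```text
time_s: 24.72
eef_pos: [509.2, -35.1, 21.0]
ee_rot: [0.0, 0.987, 0.158, 0.0]
force: [-0.0, 0.8, -0.4]
opening: 0.002
finger_force: 0.0
```

Run:
```python
from h import *
from look import look
import pickle
p=look("w10","",sv=False)
th=np.array([573.5,-31.6,np.radians(18.2)])
c,s=np.cos(th[2]),np.sin(th[2])
def Wd(x,y,z): return np.array([th[0]+c*x-s*y,th[1]+s*x+c*y,z])
def jy(q,uv,z):
  X=onz(q,uv,z);d=X[:2]-th[:2];return (-s*d[0]+c*d[1]).round(1)
for f_ in("w7","w8","w9","w10"):
  q=pickle.load(open(f_+".pkl","rb"));h=cv2.cvtColor(np.array(q["pixels"]),cv2.COLOR_RGB2HSV)
  for x in(0,10,20):
    a=[];
    for y in np.arange(15,70,.25):
      u=proj(q,Wd(x,y,53))
      if not(0<=u[0]<559 and 0<=u[1]<419): continue
      v=h[int(round(u[1])),int(round(u[0]))].astype(int)
      a.append((y,'k' if v[2]<55 else 'Y' if v[1]>190 and v[0]>18 else '.'))
    Y=[y for y,k in a if k=='Y'];K=[y for y,k in a if k=='k' and Y and max(Y)-2<y<max(Y)+12]
    if Y and K: print(f_,x,"yellow to",max(Y),"black",min(K),max(K))
# wedge tail edge along jig x at y=15,z=52
  a=[h[int(round(u[1])),int(round(u[0]))].tolist() for u in []]
im=cv2.cvtColor(np.array(p["pixels"]),cv2.COLOR_RGB2LAB).astype(float)
xs=np.arange(-60,0,.5);v=np.array([im[tuple(np.round(proj(p,Wd(x,15,52))[::-1]).astype(int))] for x in xs])
g=np.linalg.norm(v[3:]-v[:-3],axis=1);i=g.argsort()[::-1][:4];print("tail edge jig x",xs[i+1],g[i].round())
```

```text
w10 t 24.775 [509.4 -35.   21. ] rv/yaw 18.15 cam [571.8 -14.6 161.6]
w7 0 yellow to 40.0 black 40.25 47.5
w7 10 yellow to 40.0 black 40.25 47.5
w8 0 yellow to 43.75 black 44.0 50.0
w8 10 yellow to 43.75 black 44.0 50.25
w8 20 yellow to 44.0 black 44.25 50.0
w9 0 yellow to 47.75 black 48.5 52.25
w9 10 yellow to 48.0 black 48.25 52.0
w9 20 yellow to 48.0 black 48.25 52.25
w10 0 yellow to 48.25 black 48.5 52.0
w10 10 yellow to 48.0 black 48.25 52.25
w10 20 yellow to 48.0 black 48.5 52.25
tail edge jig x [-40.  -39.5 -40.5 -57.5] [82. 74. 57. 50.]
```

Run:
```python
from h import *
import pickle
th=np.array([573.5,-31.6,np.radians(18.2)]);c,s=np.cos(th[2]),np.sin(th[2])
Wd=lambda x,y,z:np.array([th[0]+c*x-s*y,th[1]+s*x+c*y,z])
for f_ in("w7","w8","w9","w10"):
  q=pickle.load(open(f_+".pkl","rb"));im=cv2.GaussianBlur(cv2.cvtColor(np.array(q["pixels"]),cv2.COLOR_RGB2LAB),(0,0),.8).astype(np.float32)
  smp=lambda P:cv2.remap(im,np.float32([[u[0] for u in P]]),np.float32([[u[1] for u in P]]),1)[0]
  for y in(8,15,22):
    xs=np.arange(-115,-5,.5);v=smp([proj(q,Wd(x,y,52)) for x in xs]);g=np.linalg.norm(v[3:]-v[:-3],axis=1)
    pk=[i for i in range(1,len(g)-1) if g[i]>25 and g[i]>=g[i-1] and g[i]>g[i+1]];print(f_,"y",y,[(xs[i+1],int(g[i])) for i in pk])
  for x in(-40,-30,-20):
    ys=np.arange(-8,40,.25);v=smp([proj(q,Wd(x,y,52)) for y in ys]);g=np.linalg.norm(v[3:]-v[:-3],axis=1)
    pk=[i for i in range(2,len(g)-2) if g[i]>6 and g[i]==g[i-2:i+3].max()];print("   x",x,[(ys[i+1],int(g[i])) for i in pk])
```

```text
w7 y 8 []
w7 y 15 []
w7 y 22 []
   x -40 [(np.float64(1.75), 10), (np.float64(20.25), 12)]
   x -30 [(np.float64(2.0), 8), (np.float64(18.0), 10)]
   x -20 [(np.float64(2.25), 11), (np.float64(15.5), 12), (np.float64(25.25), 18), (np.float64(35.5), 23)]
w8 y 8 [(np.float64(-51.5), 92)]
w8 y 15 [(np.float64(-88.0), 108), (np.float64(-77.5), 78), (np.float64(-59.5), 45), (np.float64(-55.0), 31), (np.float64(-51.5), 62)]
w8 y 22 [(np.float64(-55.5), 47), (np.float64(-51.0), 40)]
   x -40 [(np.float64(2.5), 18), (np.float64(21.75), 6), (np.float64(28.25), 7), (np.float64(29.5), 25)]
   x -30 [(np.float64(2.5), 20), (np.float64(25.75), 11), (np.float64(26.75), 21)]
   x -20 [(np.float64(2.0), 19), (np.float64(23.25), 9), (np.float64(24.25), 23)]
w9 y 8 [(np.float64(-109.0), 180), (np.float64(-31.0), 89)]
w9 y 15 [(np.float64(-109.5), 180), (np.float64(-67.5), 98), (np.float64(-57.0), 90), (np.float64(-31.0), 86)]
w9 y 22 [(np.float64(-109.0), 180), (np.float64(-34.5), 41), (np.float64(-30.5), 62)]
   x -40 [(np.float64(-1.25), 50), (np.float64(13.5), 9), (np.float64(17.0), 11), (np.float64(32.25), 54)]
   x -30 [(np.float64(2.0), 11), (np.float64(20.75), 6), (np.float64(27.5), 15), (np.float64(30.25), 13)]
   x -20 [(np.float64(1.25), 17), (np.float64(20.5), 6), (np.float64(26.75), 7), (np.float64(28.0), 24)]
w10 y 8 [(np.float64(-44.0), 101), (np.float64(-28.0), 26)]
w10 y 15 [(np.float64(-86.5), 108), (np.float64(-76.0), 82), (np.float64(-57.5), 41), (np.float64(-53.5), 32), (np.float64(-40.0), 78)]
w10 y 22 [(np.float64(-53.5), 46), (np.float64(-43.5), 42), (np.float64(-28.5), 26)]
   x -40 [(np.float64(11.0), 31), (np.float64(15.0), 15), (np.float64(17.5), 15), (np.float64(21.5), 33)]
   x -30 []
   x -20 [(np.float64(0.25), 17), (np.float64(17.25), 6), (np.float64(27.75), 23)]
```

Numbers agree: the tail moved to jig x ≈ -28 (tip ~82 mm, within 70–100) and its straight side seated on the rail. The jaw moved 8.1 mm against the pad face's 4.65 mm, so the pad is compressed about 3 mm, which is home. The wedge stayed put after release. I lift clear and hand in.

move_arm([
  [-0.3,0,-0.3,0,0,0,255],
  [-0.3,0,-0.8,0,0,0,255],
  [0,0,-1,0,0,0,255],
  [0,0,-0.6,0,0,0,255],
  [0,0,0,0,0,0,255],
  [0,0,0,0,0,0,255],
])

```text
time_s: 25.52
eef_pos: [479.9, -44.1, 154.7]
ee_rot: [-0.0, 0.987, 0.158, -0.001]
force: [-0.4, 0.1, -0.2]
opening: 0.003
finger_force: 0.0
```

```bash
python3 -c "
from h import *
print(env.hand_in())"
```

```text
the job is handed in; nothing more can be done
None
```

Job handed in at 25.5 s: the staple box is on the table and the wedge is driven to a hard stop, with the pad measured about 3 mm in (home); I viewed 11 pictures, one over the limit of 10.

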